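# Load the dry-block heater and lock it with the cam knob

### The arm

A 6-joint arm with a two-finger parallel gripper is mounted at the origin on the work surface. World frame = base frame: x ahead of the robot, y to its left, z up, the work surface at z = 0. Lengths are in m, angles in rad, forces in N, time in s.
With the tool pointing down it reaches from about 0.35 to 0.85 m from the base axis. Payload 8.1 kg.
Tool frame: the origin (TCP) lies midway between the tips of the shut fingers; the grasp point (between the pads) lies 19 mm behind it (bot.grasp_offset is the distance from the TCP to the grasp point, in m); z points along the fingers, y is the line along which they close (so a half turn about z gives the same grasp; the last joint's range is limited). The gripper opens to 93 mm and grips with 3 to 60 N. Pads are 15 mm wide; open, the fingers measure 128 mm over their backs; the gripper's body (75 mm by 188 mm) begins 65 mm behind the grasp point.
Start: joints at [1.018, 0.13, 1.488, -0, 1.523, -0.085], TCP at [0.271, 0.536, 0.219] pointing down, gripper open.
Joint ranges: [-2.96, 2.96], [-0.89, 2.26], [0.02, 2.5], [-1.34, 4.48], [0, 2.73], [-2.66, 2.66]. Speed limits (rad/s): [2.39, 2.39, 2.79, 3.14, 3.14, 3.14].

### API

Orientations are given as a rotation vector (axis times angle).
In Python, from bench import get_state, camera, camera_params, hand_in, bot gives the robot as it stands.
- The arm moves only by the tool drive_tool, never from a script. Its argument "targets" is one flat list of numbers, 5 for each row, row after row: the gripper command: -1 is shut, 1 is fully open, values between are in proportion, then the shift along the tool's x, y, z in m, then the turn about the tool's z in rad. A call has 1 to 10 rows; each row shifts and turns the commanded pose from where the row before left it, along the tool's axes as they then stand; what a row does not reach is not made up. A row lasts 1/10 s, in which the tool goes at most 50 mm and 8.59 degrees, less where a joint would pass 70% of its speed; a pose out of reach is approached as far as the arm can. A call is refused whole if a number of a shift passes 0.05 or a number of a turn 0.15, either way. A call with a gripper value outside its range is refused whole. The fingers move at their own pace and stop on an object; "grip_force" is the grip in N (left out, the last holds). Time passes only in rows, so rows that do not move let the fingers close. It gives the time, the measured TCP pose, the force, the opening and the grip force at its end, in the units of the state.
- get_state(): the state, without advancing time (a new reading comes with each control period).
- camera(name): name is "scene" or "top" or "wrist"; returns the picture (400x640x3 uint8, red, green, blue); there is no depth.
- camera_params(name): a dict with "K" (3x3 intrinsics, pixels), "origin" and "rotation" of the camera in the world; the wrist camera has in their place "hand_eye" (4x4, takes a point from camera to tool coordinates, whose origin is the TCP and whose axes are the flange's). Camera axes: x right, y down, z forward; pixel columns grow to the right and rows downward; lengths in m; the calibration is good to about 2 mm. A picture is of the moment at which its call begins: read the wrist's pose just before it. camera_params takes no time and is no camera call.
- hand_in(): hands the job in; it is judged then, once.
The state is a dict: "t": time; "q": joint angles; "qd": joint speeds; "joint_efforts": joint torques, N m; "eef_pos": TCP position; "orientation": TCP orientation; "wrist_force": force on the tool from outside, world axes, zero at the start; "ft_torque": the same for the moment, N m; "grip_width": finger opening in m; "grasp_force": force on a finger pad.
Only numpy, scipy, OpenCV 4.12 (cv2) and the standard library are available. Lean on these libraries where they do the work, as an engineer would, in place of code of your own. Each camera call takes 0.05 s, during which the arm holds its last target. There are 200 camera calls.

### The job

Lower the square aluminium tube block gently into the heater's square well until it sits fully home, then turn the black bar knob clockwise until the sprung latch frame drops into the notch of the cam and closes over the block's edge. Stop there: do not force the knob once the latch has dropped. Leave the round block, the beaker and the bottle alone.

Things in the scene. Friction and masses are not known exactly. Their poses are not given: they have to be found in the camera images.
- heater: Sizes in mm. Dry-block heater, fixed to the bench: white case 140 (x) x 230 (y) x 65 high, flat top (deck). Origin: centre of the underside; z up, -x the front with the control panel. On the deck: square well at x 0, y +55; knob axis at x 0, y -52. But for the knob nothing on it is higher than 78.
- well (a point): Centre of the flat floor of the heater's square well, 30 below the deck (z = 35 in the heater's frame); axes as the heater's. The well is 60 x 60, square to the heater, with plain upright walls and a 2 gap all round a centred block.
- knob: Black knob on the deck; turns on the upright axis through its origin, 66 above the bench. Grip bar 44 long (its x), 14 thick (its y), 14 to 44 above the origin; grip at about 34. Turn it clockwise seen from above (its yaw falls); friction and latch take up to 0.1 N m. The latch drops after 0.3 to 1.4 rad of turn; where, the bar does not tell. A falling pin pulls it onward.
- cam (a point): Centre of the top of the steel cam disc under the knob's bar (radius 26, 10 thick), which turns with the knob. It has one notch, clamped at a different angle to the bar on each heater. With the pin dropped in, the knob has about 0.1 rad of play; then the notch's wall meets the pin and the torque climbs steeply. Over 20 N there (about 0.5 N m at the knob) does damage.
- latch: Flat dark steel frame round the well, 67.5 to 73.5 above the bench, 86 wide, on a stem with an upright bright steel pin (8 diameter, top at 78) at the cam's rim. Origin: on the pin's axis, 66 above the bench; axes as the heater's. Slides only along the heater's y; a spring of 6 to 8 N pushes it to -y, pin against cam.
- pin (a point): Top of the latch's pin. It rides 30 from the knob's axis on the cam's rim (frame then leaves the well free, 2 or more wider each side) and 21 from it when dropped into the notch: the frame moves 9 to -y and its far bar closes over the block's edge. It cannot drop if the block stands proud of the deck.
- block: Square aluminium tube block, 56 x 56 x 28 high, about 0.2 to 0.35 kg, with six tube holes and an upright lifting tab in the middle of its top: 30 long (along its x) x 12 thick (along its y), from 28 to 78 above the origin. Origin: centre of the underside, z up. Starts standing on the bench on one side of the heater. It may go into the well in any of the four quarter turns.
- round_block: Bystander: round aluminium tube block, 68 diameter x 28 high, with the same kind of tab (does not fit). Stands on the bench on the other side of the heater. Origin: centre of the underside.
- beaker: Bystander: glass beaker, 66 diameter, 85 high, standing on the bench. Origin: centre of the underside.
- bottle: Bystander: white bottle with blue cap, 60 diameter, 130 high, standing on the bench. Origin: centre of the underside.
Not all that is in view belongs to the job. Leave any blue, orange or yellow look-alike of the block alone.

How it is judged:
By the outcome, as a careful person would: the job done as asked, in the order asked, and still so for the second after the job is handed in, with the robot touching nothing.
It also fails if it takes over 67 s, if anything falls off the work surface, if the arm or the gripper's body presses on something with over 40 N, if the wrist force passes 120 N, or if a joint passes its speed limit or range.

## Working session

There is one attempt and no reset: what is moved stays moved. The work goes in short steps, Python scripts to look and compute and a tool call to move; the robot and the scene stay as the last step left them, time stands still between calls to the robot, and variables do not carry over. Pictures are saved under pics/ and viewed, at most 10 in all, crops included, and the job is handed in when it is done.

Besides the shell and the picture viewer there is one more tool, called after "Call:" as a command line: name --argument value ..., lists and objects as JSON in quotes. drive_tool: Moves the arm, as the interface text tells. Its arguments: {"type":"object","properties":{"targets":{"type":"array","items":{"type":"number"}},"grip_force":{"type":"number"}},"required":["targets"]}

```bash
mkdir -p pics; python3 - <<'E'
from bench import *
import cv2,numpy as np
s=get_state();print(s)
for n in("scene","top"):
    cv2.imwrite(f"pics/{n}0.png",camera(n)[:,:,::-1]);print(n,camera_params(n))
print(camera_params("wrist"))
E
```

```text
{'t': 0.0, 'q': array([ 1.01761867e+00,  1.31138485e-01,  1.48927980e+00, -1.45701874e-05,
        1.52299554e+00, -8.53533756e-02]), 'qd': array([-0.00018684,  0.00063254, -0.00115919, -0.00087775, -0.00048675,
       -0.0006492 ]), 'joint_efforts': array([-8.91056443e-04, -5.59863424e+01, -4.91738963e+01,  7.66428094e-02,
        3.58583929e-02, -1.29055456e-04]), 'eef_pos': array([0.27022704, 0.53506493, 0.21760071]), 'orientation': array([-7.28043062e-01, -3.05549438e+00,  2.72282087e-03]), 'wrist_force': array([-0.20044416,  0.54683354, -0.15838227]), 'ft_torque': array([ 0.00245969, -0.01339078, -0.04164322]), 'grasp_force': 0.0, 'grip_width': 0.09305165696513519}
scene {'K': array([[393.01687588,   0.        , 321.74506173],
       [  0.        , 393.01687588, 205.57115283],
       [  0.        ,   0.        ,   1.        ]]), 'origin': array([1.10491405, 0.55612203, 0.67992677]), 'rotation': array([-1.02309569, -2.38330687,  1.12678099])}
top {'K': array([[363.68381292,   0.        , 318.92310759],
       [  0.        , 363.68381292, 201.85443108],
       [  0.        ,   0.        ,   1.        ]]), 'origin': array([0.37964371, 0.06156956, 0.99362641]), 'rotation': array([-2.03896606,  2.16710776, -0.23494475])}
{'K': array([[304.86412703,   0.        , 321.2551222 ],
       [  0.        , 304.86412703, 196.44691229],
       [  0.        ,   0.        ,   1.        ]]), 'hand_eye': array([[-1.70945761e-04, -9.60439529e-01, -2.78488567e-01,
         7.65202545e-02],
       [ 9.99999870e-01, -2.97964701e-04,  4.13774037e-04,
         4.95492354e-04],
       [-4.80384704e-04, -2.78488460e-01,  9.60439455e-01,
        -1.66630036e-01],
       [ 0.00000000e+00,  0.00000000e+00,  0.00000000e+00,
         1.00000000e+00]])}
```

View pics/scene0.png

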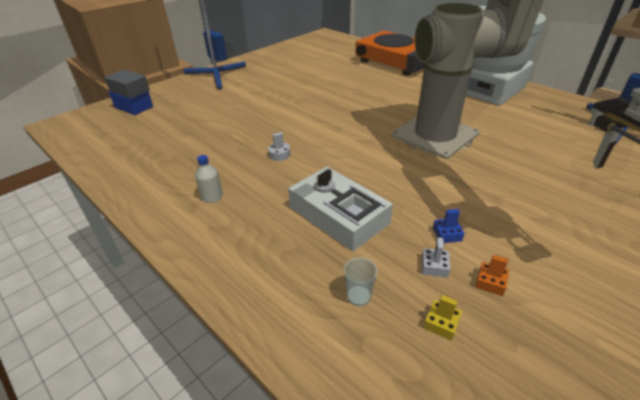

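View pics/top0.png

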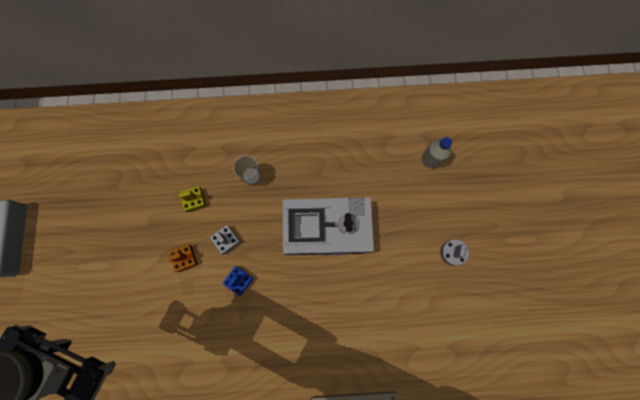

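The candidates in the top view are the silver square block (225,240), blue (238,281), orange (183,257), yellow (192,198) and the silver round one (455,252). The plain aluminium square one at (225,240) fits the description. The heater well is at (307,225) and the knob at (348,223). I'll confirm with a crop and measure.

```bash
cat > h.py <<'E'
import numpy as np,cv2
from bench import *
from scipy.spatial.transform import Rotation as R
def cam(n,s=None):
    p=camera_params(n)
    if n!="wrist": return p["K"],R.from_rotvec(p["rotation"]).as_matrix(),p["origin"]
    s=s or get_state();Rt=R.from_rotvec(s["orientation"]).as_matrix();H=p["hand_eye"]
    return p["K"],Rt@H[:3,:3],s["eef_pos"]+Rt@H[:3,3]
def plane(c,uv,z):
    K,Rm,o=c;uv=np.atleast_2d(uv).astype(float)
    d=(Rm@np.linalg.inv(K)@np.c_[uv,np.ones(len(uv))].T).T
    return (o+d*((z-o[2])/d[:,2])[:,None])[:,:2]
def proj(c,P):
    K,Rm,o=c;q=(K@Rm.T@(np.atleast_2d(P)-o).T).T;return q[:,:2]/q[:,2:]
def zoom(im,x0,y0,w,h,k,f):
    cv2.imwrite(f,cv2.resize(im[y0:y0+h,x0:x0+w,::-1],None,fx=k,fy=k,interpolation=cv2.INTER_CUBIC))
E
python3 - <<'E'
from h import *
c=cam("top");im=cv2.imread("pics/top0.png")[:,:,::-1]
zoom(im,160,170,230,130,3.4,"pics/z.png")
hsv=cv2.cvtColor(im,cv2.COLOR_RGB2HSV)
m=((hsv[...,1]<50)&(hsv[...,2]>110)).astype(np.uint8)
m[:120]=0;m[300:]=0
m=cv2.morphologyEx(m,cv2.MORPH_CLOSE,np.ones((5,5)))
for k in cv2.findContours(m,cv2.RETR_EXTERNAL,cv2.CHAIN_APPROX_NONE)[0]:
    if cv2.contourArea(k)<100: continue
    r=cv2.minAreaRect(k);b=cv2.boxPoints(r)
    z=.065 if cv2.contourArea(k)>2000 else .028
    P=plane(c,b,z);e=P-np.roll(P,1,0)
    print(r,"ctr",P.mean(0).round(4),"sides",np.linalg.norm(e,axis=1).round(3),"ang",np.degrees(np.arctan2(e[:,1],e[:,0])).round(1))
E
```

```text
((455.9000244140625, 251.79998779296875), (25.491172790527344, 23.25510597229004), 63.43495178222656) ctr [ 0.4411 -0.2973] sides [0.065 0.064 0.065 0.063] ang [  19.7  -67.7 -161.1  111.9]
((223.3076629638672, 238.96151733398438), (20.246559143066406, 20.523906707763672), 56.3099365234375) ctr [0.5124 0.3152] sides [0.055 0.054 0.056 0.053] ang [  32.7  -58.5 -147.8  121.1]
((2.5, 224.0), (46.0, 5.0), 90.0) ctr [0.5901 0.9114] sides [0.128 0.014 0.128 0.013] ang [   7.5  -93.5 -172.6   86.5]
((327.06536865234375, 224.81243896484375), (53.380916595458984, 89.37118530273438), 88.66777801513672) ctr [0.5286 0.0376] sides [0.139 0.234 0.139 0.227] ang [ -0.9 -92.2 176.   87.8]
```

View pics/z.png

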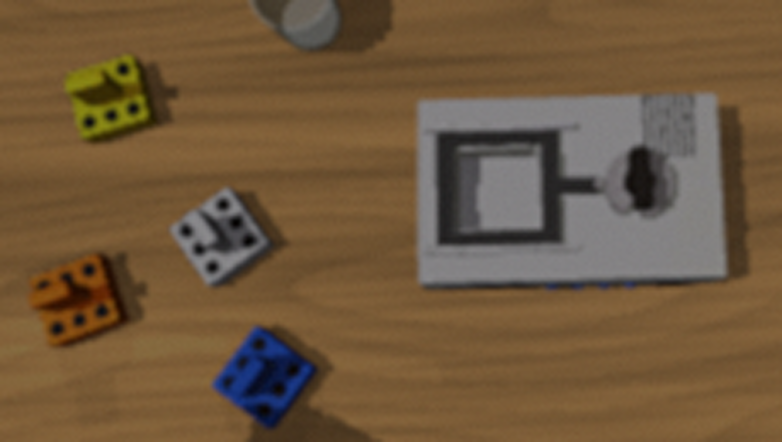

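The crop confirms that the silver square block, zoom (220,237), is the plain aluminium one. Its hole rows, and so its tab, run at about 33° world. The measured sides are 55 mm and the heater 139x230, both as given. I'll go above the block.

Call:
drive_tool --targets '[1, 0, 0, 0, -0.147, 1, 0, 0, 0, -0.147, 1, 0, 0, 0, -0.147, 1, 0, 0, 0, -0.147, 1, 0, 0, 0, -0.147, 1, 0, 0, 0, -0.147, 1, 0, 0, 0, -0.147]'

```text
t: 0.8
eef_pos: [0.2704, 0.5353, 0.218]
orientation: [0.879, -3.015, 0.001]
wrist_force: [1.2, -0.4, 0.2]
grip_width: 0.0931
grasp_force: 0.0
```

Call:
drive_tool --targets '[1, -0.011, -0.0393, 0.0075, 0, 1, -0.011, -0.0393, 0.0075, 0, 1, -0.011, -0.0393, 0.0075, 0, 1, -0.011, -0.0393, 0.0075, 0, 1, -0.011, -0.0393, 0.0075, 0, 1, -0.011, -0.0393, 0.0075, 0, 1, -0.011, -0.0393, 0.0075, 0, 1, -0.011, -0.0393, 0.0075, 0, 1, 0, 0, 0, 0, 1, 0, 0, 0, 0]'

```text
t: 1.8
eef_pos: [0.5123, 0.3153, 0.1578]
orientation: [0.866, -3.018, 0.0]
wrist_force: [0.5, -0.2, -0.4]
grip_width: 0.0929
grasp_force: 0.0
```

```bash
python3 - <<'E'
from h import *
s=get_state();im=camera("wrist");np.savez("w1.npz",im=im);print(s["t"],s["eef_pos"],s["orientation"],s["q"])
cv2.imwrite("pics/w1.png",im[:,:,::-1])
c=cam("wrist",s);a=np.radians(33)
for z in(.028,.078): print(proj(c,[[.512,.315,z]]))
E
```

```text
1.8 [0.51234637 0.31529927 0.15775831] [ 8.66098665e-01 -3.01798325e+00  2.38957495e-07] [ 4.66247923e-01  1.71214053e-01  1.55512785e+00  3.36537931e-04
  1.41701136e+00 -1.66353783e+00]
[[321.64070281 187.13954071]]
[[321.71696227 201.77293138]]
```

View pics/w1.png

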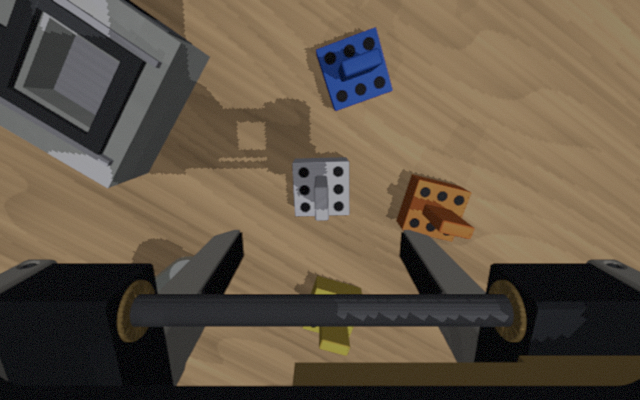

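The block is at (321,187), directly below the tool, with its tab upright in the picture. The orange look-alike is about 85 mm to the side, so I'll go down with the fingers half open. First a fine measurement.

```bash
python3 - <<'E'
from h import *
im=np.load("w1.npz")["im"];s=get_state();c=cam("wrist",s)
hsv=cv2.cvtColor(im,cv2.COLOR_RGB2HSV)
m=((hsv[...,1]<45)&(hsv[...,2]>80)).astype(np.uint8)
w=np.zeros_like(m);w[140:235,280:362]=1;m*=w
m=cv2.morphologyEx(m,cv2.MORPH_CLOSE,np.ones((9,9)))
k=max(cv2.findContours(m,0,1)[0],key=cv2.contourArea)
pts=k[:,0];pts=pts[(pts[:,1]<214)]
P=plane(c,pts,.028).astype(np.float32)
r=cv2.minAreaRect(P);print(r, "rect px",cv2.minAreaRect(k))
# tab top edge brightness profile
for y in(196,206,214): print(y,im[y,306:336].mean(1).astype(int))
E
```

```text
((0.5114314556121826, 0.31487616896629333), (0.05815129354596138, 0.05665486678481102), 33.46755599975586) rect px ((320.9110412597656, 188.76400756835938), (62.69651412963867, 56.960044860839844), 88.63607025146484)
196 [107 109 110 108 107 106 106 100  96 104 113 115 113 116 116 116 114 112
 113 109 106 105 131 157 159 159 159 159 160 159]
206 [ 19  22  15  47 111 154 162 152 129 108 114 118 117 119 117 114 114 110
 111 110 107 102 127 157 160 159 148 108  45  19]
214 [159 158 157 156 157 158 155 155 142 122 140 157 159 158 157 159 157 158
 159 159 158 151 140 149 154 152 152 153 154 151]
```

Call:
drive_tool --targets '[0, 0, 0, 0, -0.024, 0, 0, 0, 0.02, 0, 0, 0, 0, 0.03, 0, 0, 0, 0, 0.03, 0, 0, 0, 0, 0.02, 0, 0, 0, 0, 0.008, 0, -1, 0, 0, 0, 0, -1, 0, 0, 0, 0, -1, 0, 0, 0, 0, -1, 0, 0, 0, 0]' --grip_force 25

```text
t: 2.85
eef_pos: [0.5133, 0.3168, 0.0522]
orientation: [-0.906, 3.006, 0.001]
wrist_force: [0.2, -0.0, -0.3]
grip_width: 0.0195
grasp_force: 0.0
```

Call:
drive_tool --targets '[-1, 0, 0, 0, 0, -1, 0, 0, 0, 0, -1, 0, 0, 0, 0, -1, 0, 0, 0, 0]'

```text
t: 3.25
eef_pos: [0.513, 0.3164, 0.0515]
orientation: [-0.906, 3.007, 0.0]
wrist_force: [-0.2, -1.6, 5.2]
grip_width: 0.0118
grasp_force: 25.0
```

Call:
drive_tool --targets '[-1, 0, 0, -0.01, 0, -1, 0, 0, -0.03, 0, -1, 0, 0, -0.04, 0, -1, 0, 0, -0.04, 0, -1, 0, 0, -0.03, 0, -1, 0, 0, 0, 0.125, -1, 0, 0, 0, 0.125, -1, 0, 0, 0, 0.125, -1, 0, 0, 0, 0.125, -1, 0, 0, 0, 0.125]'

```text
t: 4.25
eef_pos: [0.5118, 0.316, 0.2004]
orientation: [-0.07, -3.14, 0.001]
wrist_force: [0.5, 0.4, -2.3]
grip_width: 0.0119
grasp_force: 25.0
```

Call:
drive_tool --targets '[-1, -0.0055, -0.026, 0, 0, -1, -0.0055, -0.026, 0, 0, -1, -0.0055, -0.026, 0, 0, -1, -0.0055, -0.026, 0, 0, -1, 0, 0, 0, 0, -1, 0, 0, 0, 0, -1, 0, 0, 0, 0]'

```text
t: 4.95
eef_pos: [0.5298, 0.212, 0.2005]
orientation: [-0.062, -3.14, -0.0]
wrist_force: [0.2, 0.2, -3.6]
grip_width: 0.0117
grasp_force: 25.0
```

```bash
python3 - <<'E'
from h import *
s=get_state();im=camera("wrist");np.savez("w2.npz",im=im,p=s["eef_pos"],o=s["orientation"]);print(s["t"],s["eef_pos"],s["orientation"],s["wrist_force"])
cv2.imwrite("pics/w2.png",im[:,:,::-1])
E
```

```text
4.95 [0.52982401 0.21201117 0.2005157 ] [-6.19962443e-02 -3.14034608e+00 -4.31277858e-04] [ 0.22564834  0.19294001 -3.61600729]
```

View pics/w2.png

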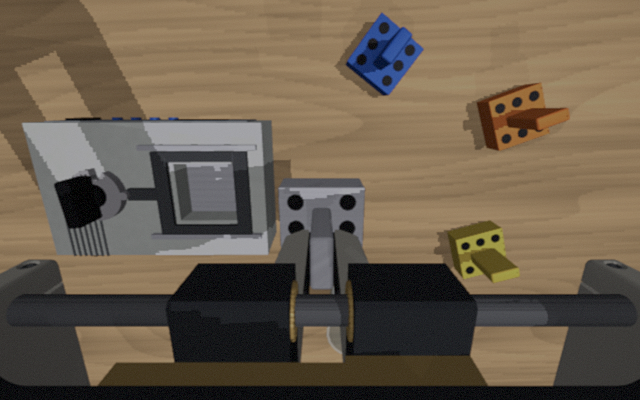

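The picture shows the heater deck corners at (272,121), (275,253), (52,255) and (24,122). The well lies inside the dark frame at about (167–238, 162–224), with the knob at (85,198). The held block's front edge is at y=180, x 279–364. Next I'll fit the edges.

```bash
cat > e.py <<'E'
from h import *
def edge(g,fixed,rng,vert,sign):
    """sub-pixel strongest edge of the given sign along scanlines; returns px points"""
    out=[]
    for f in fixed:
        p=(g[f,rng[0]:rng[1]] if vert else g[rng[0]:rng[1],f]).astype(float)
        d=sign*np.gradient(cv2.GaussianBlur(p[None],(5,1),1)[0]);i=int(np.argmax(d[1:-1]))+1
        a,b,e=d[i-1:i+2];t=i+.5*(a-e)/(a-2*b+e+1e-9)+rng[0]
        out.append((t,f) if vert else (f,t))
    return np.array(out)
def line(P):
    for _ in range(3):
        v=cv2.fitLine(P.astype(np.float32),cv2.DIST_HUBER,0,.001,.001).ravel()
        r=abs((P-v[2:])@np.array([-v[1],v[0]]));P=P[r<=max(2*np.median(r),.0004)]
    if abs(v[0])>abs(v[1]): v[:2]*=np.sign(v[0])
    else: v[:2]*=np.sign(v[1])
    return v,np.degrees(np.arctan2(v[1],v[0])),P.mean(0)
E
python3 - <<'E'
from e import *
d=np.load("w2.npz");im=d["im"];s=dict(eef_pos=d["p"],orientation=d["o"]);c=cam("wrist",s)
g=im.mean(2)
H={"right(+y)":(edge(g,range(135,160),(262,285),1,-1),.065),
"bottom(+x)":(edge(g,range(110,260),(245,262),0,-1),.065),
"top(-x)":(edge(g,range(60,260),(114,130),0,1),.065),
"frameR out":(edge(g,range(165,225),(240,262),1,1),.0735),
"frameL out":(edge(g,list(range(160,182))+list(range(205,230)),(143,162),1,-1),.0735),
"frameT out":(edge(g,range(170,240),(146,160),0,-1),.0735),
"frameB out":(edge(g,range(175,245),(226,244),0,1),.0735),
"blk top":(edge(g,range(285,360),(172,188),0,1),.177),
"blk L":(edge(g,range(195,225),(270,290),1,1),.177),
"blk R":(edge(g,range(195,225),(355,375),1,-1),.177)}
for n,(p,z) in H.items():
    v,a,m=line(plane(c,p,z));print(n,"px",p.mean(0).round(1),"mean",m.round(4),"ang",a.round(2))
zoom(im,140,135,140,110,5,"pics/w2z.png")
E
```

```text
right(+y) px [262.8 147. ] mean [0.4881 0.1563] ang -3.46
bottom(+x) px [184.5 255.6] mean [0.6028 0.0641] ang 90.55
top(-x) px [159.5 121.5] mean [0.4603 0.0721] ang 87.54
frameR out px [249.8 194.5] mean [0.534  0.1405] ang -2.29
frameL out px [155.6 195.2] mean [0.5239 0.0465] ang -2.21
frameT out px [204.5 150.7] mean [0.4883 0.1016] ang 88.0
frameB out px [209.5 234.2] mean [0.5748 0.0941] ang 87.63
blk top px [322.  186.1] mean [0.5017 0.2138] ang 87.67
blk L px [277.8 209.5] mean [0.5165 0.1834] ang -11.5
blk R px [361.9 209.5] mean [0.5178 0.2391] ang -4.55
```

View pics/w2z.png

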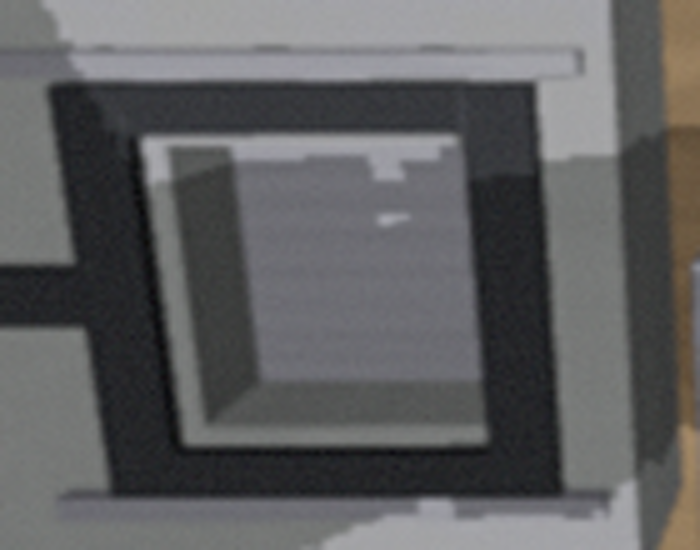

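```bash
python3 - <<'E'
from e import *
d=np.load("w2.npz");im=d["im"];s=dict(eef_pos=d["p"],orientation=d["o"]);c=cam("wrist",s)
g=im.mean(2);a=np.radians(-2.2);M=np.array([[np.cos(a),np.sin(a)],[-np.sin(a),np.cos(a)]])
for n,p,z in [("caseR",edge(g,range(140,230),(257,274),1,-1),.065),
 ("wellL",edge(g,range(175,212),(171,186),1,-1),.065),("floorL",edge(g,range(175,208),(183,197),1,1),.035),
 ("wellB",edge(g,range(190,235),(215,222),0,1),.065),("floorB",edge(g,range(200,235),(206,215),0,-1),.035),
 ("frameR in",edge(g,range(175,220),(228,243),1,-1),.0735),("frameL in",edge(g,range(175,220),(162,180),1,1),.0735)]:
    v,an,m=line(plane(c,p,z));print(n,p.mean(0).round(1),"x'y'",(M@m).round(4),"ang",an.round(2))
print("tcp",M@s["eef_pos"][:2])
# knob bar: dark blob
m=(g<40).astype(np.uint8);m[:,150:]=0;m[:165]=0;m[228:]=0
k=max(cv2.findContours(m,0,1)[0],key=cv2.contourArea);P=plane(c,k[:,0],.11).astype(np.float32);print("knob",cv2.boundingRect(k),cv2.minAreaRect(P),M@np.array(cv2.minAreaRect(P)[0]))
E
```

```text
caseR [264.1 184.5] x'y' [0.5193 0.1741] ang -2.24
wellL [176.9 193. ] x'y' [0.5287 0.084 ] ang -2.18
floorL [189.1 191. ] x'y' [0.5347 0.0833] ang -2.22
wellB [212.  219.3] x'y' [0.5575 0.1171] ang 87.96
floorB [217.  210.7] x'y' [0.5581 0.1125] ang 87.5
frameR in [234.9 197. ] x'y' [0.5306 0.1457] ang -2.32
frameL in [172.5 197. ] x'y' [0.5306 0.0831] ang -2.23
tcp [0.52129484 0.23219368]
knob (55, 176, 51, 52) ((0.5246724486351013, 0.0022877007722854614), (0.04618246108293533, 0.04145305976271629), 1.775107979774475) [0.5241979  0.02242704]
```

Call:
drive_tool --targets '[-1, -0.0016, -0.0295, 0, 0, -1, -0.0016, -0.0295, 0, 0, -1, -0.0016, -0.0295, 0, 0, -1, -0.0016, -0.0293, 0, 0, -1, 0, 0, 0.02, 0, -1, 0, 0, 0.02, 0, -1, 0, 0, 0.015, 0, -1, 0, 0, 0, 0, -1, 0, 0, 0, 0, -1, 0, 0, 0, 0]'

```text
t: 6.0
eef_pos: [0.5326, 0.0939, 0.1468]
orientation: [0.061, 3.139, 0.0]
wrist_force: [0.2, 0.1, -2.2]
grip_width: 0.0119
grasp_force: 25.0
```

```bash
python3 - <<'E'
from h import *
a=np.radians(-2.2);M=np.array([[np.cos(a),np.sin(a)],[-np.sin(a),np.cos(a)]])
s=get_state();im=camera("wrist");np.savez("w3.npz",im=im,p=s["eef_pos"],o=s["orientation"]);print(s["t"],s["eef_pos"],M@s["eef_pos"][:2],s["orientation"],s["wrist_force"])
zoom(im,140,110,400,160,2,"pics/w3.png")
E
```

```text
6.0 [0.53264068 0.09390066 0.14684334] [0.52864344 0.11427835] [6.14388492e-02 3.13933863e+00 2.63486368e-04] [ 0.2487471   0.07398068 -2.24758373]
```

View pics/w3.png

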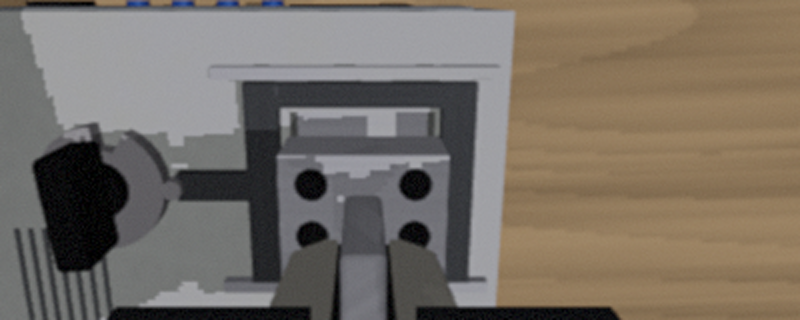

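```bash
python3 - <<'E'
from e import *
d=np.load("w3.npz");im=d["im"];s=dict(eef_pos=d["p"],orientation=d["o"]);c=cam("wrist",s)
g=im.mean(2);a=np.radians(-2.2);M=np.array([[np.cos(a),np.sin(a)],[-np.sin(a),np.cos(a)]])
zb=s["eef_pos"][2]-.0515
for n,p,z in [("wellL",edge(g,range(168,177),(283,291),1,-1),.065),("wellR",edge(g,range(168,177),(350,361),1,1),.065),
 ("caseR",edge(g,range(120,230),(380,402),1,-1),.065),
 ("frL out",edge(g,range(156,230),(255,272),1,-1),.0735),("frR out",edge(g,range(156,230),(368,385),1,1),.0735),
 ("frT out",edge(g,range(275,365),(146,156),0,-1),.0735),
 ("frT in",edge(g,range(285,355),(158,168),0,1),.0735),
 ("blkL",edge(g,range(192,222),(272,285),1,1),zb+.028),("blkR",edge(g,range(192,222),(358,372),1,-1),zb+.028),
 ("blkF top",edge(g,range(290,355),(182,192),0,1),zb+.028)]:
    v,an,m=line(plane(c,p,z));print(n,p.mean(0).round(1),"x'y'",(M@m).round(4),"ang",an.round(2))
E
```

```text
wellL [284.8 172. ] x'y' [0.5033 0.0842] ang -4.72
wellR [356.5 172. ] x'y' [0.5034 0.1437] ang -2.74
caseR [393.2 174.5] x'y' [0.5063 0.1743] ang -2.19
frL out [262.5 192.5] x'y' [0.5193 0.0667] ang -2.01
frR out [376.4 192.5] x'y' [0.5191 0.1595] ang -2.19
frT out [319.5 149.9] x'y' [0.484  0.1131] ang 87.92
frT in [319.5 163.3] x'y' [0.4945 0.1131] ang 87.94
blkL [278.5 206.5] x'y' [0.5143 0.0864] ang -1.94
blkR [363.6 206.5] x'y' [0.5144 0.1422] ang -2.58
blkF top [322. 187.] x'y' [0.5011 0.1149] ang 87.62
```

Call:
drive_tool --targets '[-1, 0.0013, 0, 0, 0, -1, 0, 0, 0.01, 0, -1, 0, 0, 0.01, 0, -1, 0, 0, 0.005, 0, -1, 0, 0, 0.004, 0, -1, 0, 0, 0.004, 0, -1, 0, 0, 0.004, 0, -1, 0, 0, 0, 0, -1, 0, 0, 0, 0]'

```text
t: 6.95
eef_pos: [0.5307, 0.0935, 0.1087]
orientation: [0.063, 3.141, 0.0]
wrist_force: [0.2, -0.0, -2.1]
grip_width: 0.0117
grasp_force: 25.0
```

Call:
drive_tool --targets '[-1, 0, 0, 0.004, 0, -1, 0, 0, 0.004, 0, -1, 0, 0, 0.004, 0, -1, 0, 0, 0.004, 0, -1, 0, 0, 0.002, 0, -1, 0, 0, 0, 0, -1, 0, 0, 0, 0]'

```text
t: 7.65
eef_pos: [0.5306, 0.0935, 0.0906]
orientation: [-0.062, -3.141, -0.0]
wrist_force: [-0.4, 0.2, -2.3]
grip_width: 0.0117
grasp_force: 25.0
```

Call:
drive_tool --targets '[-1, 0, 0, 0.001, 0, -1, 0, 0, 0.001, 0, -1, 0, 0, 0.001, 0, -1, 0, 0, 0.0005, 0, -1, 0, 0, 0, 0, -1, 0, 0, 0, 0]'

```text
t: 8.25
eef_pos: [0.5306, 0.0935, 0.0871]
orientation: [0.063, 3.141, -0.0]
wrist_force: [-0.4, 0.2, -2.0]
grip_width: 0.0119
grasp_force: 25.0
```

Call:
drive_tool --targets '[-1, 0, 0, 0.0007, 0, -1, 0, 0, 0.0007, 0, -1, 0, 0, 0, 0, -1, 0, 0, 0, 0]'

```text
t: 8.65
eef_pos: [0.5309, 0.0935, 0.0865]
orientation: [0.063, 3.14, -0.0]
wrist_force: [-3.2, -0.5, 5.3]
grip_width: 0.0117
grasp_force: 25.0
```

Contact came at the expected height of 0.0865, so the block is home. I'll release, rise and look at the block and knob.

Call:
drive_tool --targets '[-0.5, 0, 0, 0, 0, -0.5, 0, 0, 0, 0, -0.5, 0, 0, 0, 0, -0.5, 0, 0, -0.03, 0, -0.5, 0, 0, -0.04, 0, -0.5, 0, -0.04, -0.04, 0, -0.3, 0, -0.03, 0, 0, 0, 0, 0, 0, 0, 0, 0, 0, 0, 0]'

```text
t: 9.55
eef_pos: [0.5279, 0.028, 0.1908]
orientation: [-0.065, -3.141, -0.001]
wrist_force: [-0.9, 0.0, -0.2]
grip_width: 0.0423
grasp_force: 0.0
```

```bash
python3 - <<'E'
from e import *
a=np.radians(-2.2);M=np.array([[np.cos(a),np.sin(a)],[-np.sin(a),np.cos(a)]])
s=get_state();im=camera("wrist");np.savez("w4.npz",im=im,p=s["eef_pos"],o=s["orientation"]);c=cam("wrist",s)
print(s["t"],s["eef_pos"],M@s["eef_pos"][:2],s["orientation"],s["wrist_force"])
zoom(im,190,90,330,200,2.4,"pics/w4.png")
kc=np.array([.5276,.1138-.107])
print("knob axis px at z .076,.110",proj(c,[[*(M.T@kc),z] for z in(.076,.11)]))
E
```

```text
9.55 [0.5278757  0.02795848 0.1907815 ] [0.52641335 0.04820186] [-6.50549776e-02 -3.14062888e+00 -6.43757429e-04] [-0.86253858  0.00900343 -0.22266149]
knob axis px at z .076,.110 [[277.80259168 192.53952478]
 [272.34977227 203.17544366]]
```

View pics/w4.png

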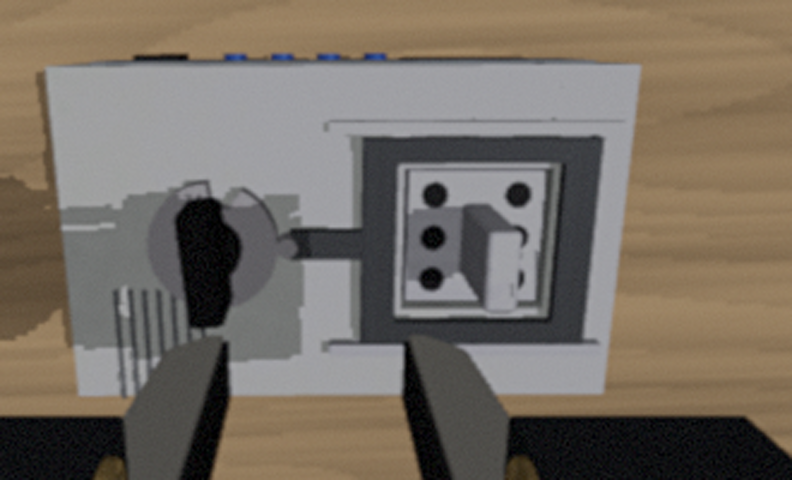

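The block sits level in the well, inside the frame at zoom (475,240). The knob bar is at zoom (205,262), nearly upright in the picture. Next, the bar angle from its left top edge.

```bash
python3 - <<'E'
from e import *
d=np.load("w4.npz");im=d["im"];s=dict(eef_pos=d["p"],orientation=d["o"]);c=cam("wrist",s)
g=im.mean(2);a=np.radians(-2.2);M=np.array([[np.cos(a),np.sin(a)],[-np.sin(a),np.cos(a)]])
for n,p in [("L",edge(g,range(182,220),(256,276),1,-1)),("R",edge(g,list(range(214,222)),(277,295),1,1)),("top",edge(g,range(268,278),(165,182),0,-1)),("bot",edge(g,range(271,283),(218,232),0,1))]:
    v,an,m=line(plane(c,p,.11));print(n,p[0],p[-1],"x'y'",(M@m).round(4),"ang",an.round(2))
print(im[222:232:2,277].tolist())
E
```

```text
L [262.33128712 182.        ] [267.32484429 219.        ] x'y' [0.5253 0.0006] ang 2.24
R [285.97907975 214.        ] [283.69987066 221.        ] x'y' [0.5406 0.017 ] ang -21.63
top [268.         173.04527288] [277.         171.83350441] x'y' [0.5009 0.0082] ang 94.59
bot [271.         226.25471799] [282.         224.94236405] x'y' [0.5483 0.0096] ang 94.08
[[5, 3, 7], [4, 7, 3], [64, 67, 65], [123, 123, 121], [85, 83, 82]]
```

Call:
drive_tool --targets '[0, -0.001, -0.0412, 0, 0, 0, 0, 0, 0.02, -0.094, 0, 0, 0, 0.03, 0, 0, 0, 0, 0.03, 0, 0, 0, 0, 0.02, 0, 0, 0, 0, 0.007, 0, 0, 0, 0, 0, 0, -0.8, 0, 0, 0, 0, -0.8, 0, 0, 0, 0, -0.8, 0, 0, 0, 0]' --grip_force 8

```text
t: 10.6
eef_pos: [0.5284, -0.013, 0.0855]
orientation: [-0.085, 3.138, -0.0]
wrist_force: [-0.9, 0.1, 1.0]
grip_width: 0.0272
grasp_force: 0.0
```

Call:
drive_tool --targets '[-1, 0, 0, 0, 0, -1, 0, 0, 0, 0, -1, 0, 0, 0, 0, -1, 0, 0, 0, 0]'

```text
t: 11.0
eef_pos: [0.5278, -0.0133, 0.0847]
orientation: [-0.085, 3.139, -0.001]
wrist_force: [-0.0, -1.8, 4.5]
grip_width: 0.0143
grasp_force: 8.0
```

```bash
cat > st.py <<'E'
from h import *
s=get_state();o=s["orientation"];y=R.from_rotvec(o).as_matrix()[:,1]
a=np.radians(-2.2);M=np.array([[np.cos(a),np.sin(a)],[-np.sin(a),np.cos(a)]])
print(s["t"],s["eef_pos"].round(4),(M@s["eef_pos"][:2]).round(4),"yaw",np.degrees(np.arctan2(y[1],y[0])).round(2),"F",s["wrist_force"].round(2),"T",s["ft_torque"].round(3),s["grip_width"].round(4),s["grasp_force"],"q6",s["q"][5].round(2))
E
python3 st.py
```

```text
Traceback (most recent call last):
  File "st.py", line 4, in <module>
    print(s["t"],s["eef_pos"].round(4),(M@s["eef_pos"][:2]).round(4),"yaw",np.degrees(np.arctan2(y[1],y[0])).round(2),"F",s["wrist_force"].round(2),"T",s["ft_torque"].round(3),s["grip_width"].round(4),s["grasp_force"],"q6",s["q"][5].round(2))
                                                                                                                                                                                ^^^^^^^^^^^^^^^^^^^^^
AttributeError: 'float' object has no attribute 'round'
```

```bash
sed -i 's/s\["grip_width"\].round(4)/round(float(s["grip_width"]),4)/' st.py; python3 st.py
```

```text
11.0 [ 0.5278 -0.0133  0.0847] [0.5279 0.0069] yaw 93.09 F [-0.03 -1.84  4.53] T [-0.289  0.081 -0.07 ] 0.0143 7.989053428173065 q6 -1.75
```

Call:
drive_tool --targets '[-1, 0, 0, 0, 0, -1, 0, 0, 0, 0, -1, 0, 0, 0, 0.03, -1, 0, 0, 0, 0.04, -1, 0, 0, 0, 0.04, -1, 0, 0, 0, 0.04, -1, 0, 0, 0, 0.04, -1, 0, 0, 0, 0.04, -1, 0, 0, 0, 0, -1, 0, 0, 0, 0]' --grip_force 20

```text
t: 12.0
eef_pos: [0.5278, -0.0136, 0.0847]
orientation: [0.276, 3.128, -0.001]
wrist_force: [-0.1, -3.9, 6.3]
grip_width: 0.0137
grasp_force: 20.0
```

```bash
python3 st.py; python3 - <<'E'
from h import *
cv2.imwrite("pics/s1.png",cv2.resize(camera("scene")[150:250,270:410,::-1],None,fx=4,fy=4,interpolation=cv2.INTER_CUBIC))
E
```

```text
12.0 [ 0.5278 -0.0136  0.0847] [0.5279 0.0067] yaw 79.91 F [-0.12 -3.9   6.28] T [-0.611  0.157 -0.092] 0.0137 19.973823130130768 q6 -1.52
```

View pics/s1.png

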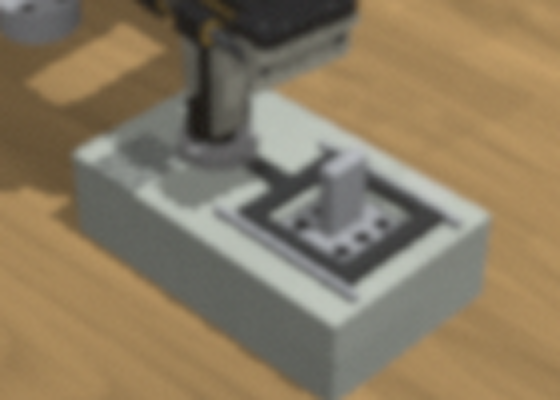

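The scene crop shows the frame round the well, still open (far bar at crop (430,225), gap to the block), and the gripper on the knob. I'll use the frame's dark-mask centroid in the scene view as the drop detector.

```bash
cat >> st.py <<'E'
def lat():
    g=camera("scene").mean(2)[184:224,338:388].astype(np.float32)
    return g
import os
g=lat()
if not os.path.exists("ref.npy"): np.save("ref.npy",g)
r=np.load("ref.npy");print("frame shift px",np.round(cv2.phaseCorrelate(r,g)[0],2),"diff",np.abs(g-r).mean().round(2))
E
python3 st.py
```

```text
12.05 [ 0.5278 -0.0136  0.0847] [0.528  0.0067] yaw 79.92 F [-1.04 -3.49  5.64] T [-0.495  0.197 -0.089] 0.0136 19.973932206630707 q6 -1.52
frame shift px [0. 0.] diff 0.0
```

Call:
drive_tool --targets '[-1, 0, 0, 0, 0.04, -1, 0, 0, 0, 0.04, -1, 0, 0, 0, 0.03, -1, 0, 0, 0, 0]'

```text
t: 12.5
eef_pos: [0.5278, -0.0137, 0.0847]
orientation: [0.449, 3.108, -0.002]
wrist_force: [-1.9, -4.5, 6.6]
grip_width: 0.014
grasp_force: 20.0
```

```bash
python3 st.py
```

```text
12.5 [ 0.5278 -0.0137  0.0847] [0.5279 0.0066] yaw 73.57 F [-1.89 -4.5   6.62] T [-0.716  0.23   0.111] 0.014 19.989556968212128 q6 -1.41
frame shift px [-0.    0.04] diff 0.93
```

Call:
drive_tool --targets '[-1, 0, 0, 0, 0.03, -1, 0, 0, 0, 0.03, -1, 0, 0, 0, 0]'

```text
t: 12.85
eef_pos: [0.5278, -0.0138, 0.0847]
orientation: [0.542, 3.093, -0.002]
wrist_force: [-1.1, -4.5, 5.2]
grip_width: 0.0142
grasp_force: 20.0
```

```bash
python3 st.py
```

```text
12.85 [ 0.5278 -0.0138  0.0847] [0.5279 0.0065] yaw 70.12 F [-1.08 -4.55  5.23] T [-0.768  0.221  0.078] 0.0142 19.98004585504532 q6 -1.35
frame shift px [0.01 0.06] diff 0.92
```

Call:
drive_tool --targets '[-1, 0, 0, 0, 0.035, -1, 0, 0, 0, 0.035, -1, 0, 0, 0, 0]'

```text
t: 13.2
eef_pos: [0.5277, -0.0138, 0.0847]
orientation: [0.65, 3.073, -0.002]
wrist_force: [-2.2, -5.2, 6.1]
grip_width: 0.0142
grasp_force: 20.0
```

```bash
python3 st.py
```

```text
13.2 [ 0.5277 -0.0138  0.0847] [0.5279 0.0064] yaw 66.1 F [-2.2  -5.18  6.07] T [-0.836  0.294  0.053] 0.0142 19.98257428407669 q6 -1.28
frame shift px [ 0.02 -0.06] diff 1.01
```

Call:
drive_tool --targets '[-1, 0, 0, 0, 0.035, -1, 0, 0, 0, 0.035, -1, 0, 0, 0, 0]'

```text
t: 13.55
eef_pos: [0.5277, -0.0139, 0.0847]
orientation: [0.757, 3.048, -0.002]
wrist_force: [-1.7, -4.9, 5.3]
grip_width: 0.0139
grasp_force: 20.0
```

```bash
python3 st.py
```

```text
13.55 [ 0.5277 -0.0139  0.0847] [0.5279 0.0063] yaw 62.09 F [-1.66 -4.94  5.28] T [-0.943  0.338  0.101] 0.0139 19.980846047401428 q6 -1.21
frame shift px [0.04 0.05] diff 1.05
```

Call:
drive_tool --targets '[-1, 0, 0, 0, 0.035, -1, 0, 0, 0, 0.035, -1, 0, 0, 0, 0]'

```text
t: 13.9
eef_pos: [0.5277, -0.014, 0.0847]
orientation: [0.864, 3.02, -0.002]
wrist_force: [-1.4, -4.6, 6.1]
grip_width: 0.0139
grasp_force: 20.0
```

```bash
python3 st.py
```

```text
13.9 [ 0.5277 -0.014   0.0847] [0.5278 0.0063] yaw 58.08 F [-1.37 -4.65  6.12] T [-0.913  0.349  0.012] 0.0139 19.980678856372833 q6 -1.14
frame shift px [0.03 0.03] diff 1.08
```

Call:
drive_tool --targets '[-1, 0, 0, 0, 0.035, -1, 0, 0, 0, 0.035, -1, 0, 0, 0, 0]'

```text
t: 14.25
eef_pos: [0.5276, -0.0141, 0.0847]
orientation: [0.969, 2.987, -0.002]
wrist_force: [-2.8, -6.0, 6.7]
grip_width: 0.0142
grasp_force: 20.0
```

```bash
python3 st.py
```

```text
14.25 [ 0.5276 -0.0141  0.0847] [0.5277 0.0062] yaw 54.07 F [-2.76 -5.97  6.66] T [-1.     0.396  0.049] 0.0142 19.982220232486725 q6 -1.07
frame shift px [0.03 0.04] diff 1.13
```

Call:
drive_tool --targets '[-1, 0, 0, 0, 0.035, -1, 0, 0, 0, 0.035, -1, 0, 0, 0, 0]'

```text
t: 14.6
eef_pos: [0.5275, -0.0141, 0.0847]
orientation: [1.073, 2.952, -0.003]
wrist_force: [-2.8, -7.3, 6.5]
grip_width: 0.0137
grasp_force: 20.0
```

```bash
python3 st.py
```

```text
14.6 [ 0.5275 -0.0141  0.0847] [0.5277 0.0061] yaw 50.05 F [-2.85 -7.28  6.49] T [-1.05   0.438  0.014] 0.0137 19.98068243265152 q6 -1.0
frame shift px [0.05 0.02] diff 1.14
```

Call:
drive_tool --targets '[-1, 0, 0, 0, 0.035, -1, 0, 0, 0, 0.035, -1, 0, 0, 0, 0]'

```text
t: 14.95
eef_pos: [0.5275, -0.0142, 0.0847]
orientation: [1.175, 2.912, -0.003]
wrist_force: [-3.0, -6.1, 7.2]
grip_width: 0.014
grasp_force: 20.0
```

```bash
python3 st.py
```

```text
14.95 [ 0.5275 -0.0142  0.0847] [0.5276 0.0061] yaw 46.04 F [-2.97 -6.12  7.24] T [-1.146  0.527  0.023] 0.014 19.982028007507324 q6 -0.93
frame shift px [0.03 0.06] diff 1.19
```

Call:
drive_tool --targets '[-1, 0, 0, 0, 0.035, -1, 0, 0, 0, 0.035, -1, 0, 0, 0, 0]'

```text
t: 15.3
eef_pos: [0.5274, -0.0142, 0.0847]
orientation: [1.277, 2.87, -0.003]
wrist_force: [-4.2, -5.2, 7.5]
grip_width: 0.0138
grasp_force: 20.0
```

```bash
python3 st.py
```

```text
15.3 [ 0.5274 -0.0142  0.0847] [0.5276 0.006 ] yaw 42.03 F [-4.15 -5.21  7.52] T [-1.178  0.589  0.05 ] 0.0138 19.98722344636917 q6 -0.86
frame shift px [0.04 0.01] diff 1.19
```

Call:
drive_tool --targets '[-1, 0, 0, 0, 0.035, -1, 0, 0, 0, 0.035, -1, 0, 0, 0, 0]'

```text
t: 15.65
eef_pos: [0.5274, -0.0143, 0.0847]
orientation: [1.376, 2.823, -0.003]
wrist_force: [-3.8, -7.6, 7.7]
grip_width: 0.0142
grasp_force: 20.0
```

```bash
python3 st.py
```

```text
15.65 [ 0.5274 -0.0143  0.0847] [0.5275 0.006 ] yaw 38.02 F [-3.82 -7.56  7.72] T [-1.217  0.683  0.034] 0.0142 19.981333315372467 q6 -0.79
frame shift px [0.01 0.03] diff 1.19
```

Call:
drive_tool --targets '[-1, 0, 0, 0, 0.035, -1, 0, 0, 0, 0.035, -1, 0, 0, 0, 0]'

```text
t: 16.0
eef_pos: [0.5273, -0.0143, 0.0847]
orientation: [1.474, 2.773, -0.003]
wrist_force: [-4.5, -6.7, 8.1]
grip_width: 0.014
grasp_force: 20.0
```

```bash
python3 st.py
```

```text
16.0 [ 0.5273 -0.0143  0.0847] [0.5275 0.0059] yaw 34.01 F [-4.45 -6.69  8.05] T [-1.209  0.694  0.037] 0.014 19.982647597789764 q6 -0.72
frame shift px [0.04 0.  ] diff 1.19
```

Call:
drive_tool --targets '[-1, 0, 0, 0, 0.035, -1, 0, 0, 0, 0.035, -1, 0, 0, 0, 0]'

```text
t: 16.35
eef_pos: [0.5272, -0.0144, 0.0847]
orientation: [1.571, 2.72, -0.003]
wrist_force: [-3.8, -6.5, 8.4]
grip_width: 0.0137
grasp_force: 20.0
```

```bash
python3 st.py
```

```text
16.35 [ 0.5272 -0.0144  0.0847] [0.5274 0.0059] yaw 30.0 F [-3.79 -6.51  8.38] T [-1.268  0.714 -0.028] 0.0137 19.974387288093567 q6 -0.65
frame shift px [ 0.02 -0.02] diff 1.32
```

Call:
drive_tool --targets '[-1, 0, 0, 0, 0.025, -1, 0, 0, 0, 0.025, -1, 0, 0, 0, 0]'

```text
t: 16.7
eef_pos: [0.5272, -0.0144, 0.0847]
orientation: [1.638, 2.68, -0.003]
wrist_force: [-5.3, -7.3, 7.3]
grip_width: 0.014
grasp_force: 20.0
```

```bash
python3 st.py
```

```text
16.7 [ 0.5272 -0.0144  0.0847] [0.5274 0.0058] yaw 27.14 F [-5.3  -7.26  7.35] T [-1.305  0.811 -0.048] 0.014 19.974100291728973 q6 -0.6
frame shift px [-0.02 -0.01] diff 2.14
```

Call:
drive_tool --targets '[-1, 0, 0, 0, 0.025, -1, 0, 0, 0, 0.025, -1, 0, 0, 0, 0]'

```text
t: 17.05
eef_pos: [0.5272, -0.0144, 0.0847]
orientation: [1.704, 2.638, -0.003]
wrist_force: [-4.7, -7.7, 8.4]
grip_width: 0.0135
grasp_force: 20.0
```

```bash
python3 st.py
```

```text
17.05 [ 0.5272 -0.0144  0.0847] [0.5273 0.0058] yaw 24.28 F [-4.71 -7.71  8.4 ] T [-1.363  0.909 -0.11 ] 0.0135 19.97732251882553 q6 -0.55
frame shift px [-0.09 -0.15] diff 3.88
```

The frame is starting to move, so I'll keep the steps small.

Call:
drive_tool --targets '[-1, 0, 0, 0, 0.02, -1, 0, 0, 0, 0.02, -1, 0, 0, 0, 0]'

```text
t: 17.4
eef_pos: [0.5272, -0.0145, 0.0847]
orientation: [1.757, 2.604, -0.003]
wrist_force: [-4.3, -6.7, 8.6]
grip_width: 0.0139
grasp_force: 20.0
```

```bash
python3 st.py
```

```text
17.4 [ 0.5272 -0.0145  0.0847] [0.5273 0.0058] yaw 21.99 F [-4.26 -6.67  8.63] T [-1.382  0.917 -0.219] 0.0139 19.994781017303467 q6 -0.51
frame shift px [-0.22 -0.25] diff 6.83
```

Call:
drive_tool --targets '[-1, 0, 0, 0, 0.02, -1, 0, 0, 0, 0.02, -1, 0, 0, 0, 0]'

```text
t: 17.75
eef_pos: [0.5271, -0.0145, 0.0847]
orientation: [1.808, 2.568, -0.003]
wrist_force: [-5.5, -7.0, 9.2]
grip_width: 0.0139
grasp_force: 20.0
```

```bash
python3 st.py
```

```text
17.75 [ 0.5271 -0.0145  0.0847] [0.5273 0.0058] yaw 19.7 F [-5.53 -7.03  9.16] T [-1.316  0.931 -0.126] 0.0139 19.98005121946335 q6 -0.47
frame shift px [-0.29 -0.09] diff 10.77
```

```bash
cat > fr.py <<'E'
from h import *
a=np.radians(-2.2);M=np.array([[np.cos(a),np.sin(a)],[-np.sin(a),np.cos(a)]])
c=cam("scene");g=camera("scene").mean(2).astype(np.float32)
ys=np.arange(.135,.175,.0005);acc=0
for x in np.arange(.50,.557,.003):
    P=np.array([[*(M.T@[x,y]),.0735] for y in ys]);q=proj(c,P).astype(np.float32)
    acc=acc+cv2.remap(g,q[:,:1],q[:,1:],cv2.INTER_LINEAR).ravel()
d=np.gradient(cv2.GaussianBlur((acc/19)[None],(7,1),2)[0])
print("far bar inner y'",ys[d[:50].argmin()],"outer y'",ys[d.argmax()],(acc/19)[::5].astype(int))
E
python3 fr.py
```

```text
far bar inner y' 0.137 outer y' 0.15550000000000003 [129 104  83  72  69  67  68  82 117 158 183 194 196 196 196 196]
```

Call:
drive_tool --targets '[-1, 0, 0, 0, 0.02, -1, 0, 0, 0, 0.02, -1, 0, 0, 0, 0]'

```text
t: 18.15
eef_pos: [0.527, -0.0144, 0.0847]
orientation: [1.859, 2.532, -0.004]
wrist_force: [-5.1, -7.0, 9.5]
grip_width: 0.014
grasp_force: 20.0
```

```bash
python3 st.py;python3 fr.py
```

```text
18.15 [ 0.527  -0.0144  0.0847] [0.5272 0.0058] yaw 17.42 F [-5.11 -7.    9.53] T [-1.407  1.011 -0.017] 0.014 19.978096783161163 q6 -0.43
frame shift px [-0.41 -0.13] diff 11.99
far bar inner y' 0.137 outer y' 0.15450000000000003 [127 100  80  71  68  67  72  95 134 170 189 195 196 197 197 196]
```

```bash
sed 's/g=camera("scene").mean(2)/g=cv2.imread("pics\/scene0.png").mean(2)/' fr.py > fr0.py; python3 fr0.py
```

```text
far bar inner y' 0.14600000000000002 outer y' 0.16300000000000003 [140 139 136 127 110  89  74  68  66  66  80 114 154 180 189 191]
```

The frame has moved 9.0 mm (outer edge from 0.163 to 0.1545 and the inner edge from 0.146 to 0.137), and the torque is back near zero. The latch has dropped, so I'll release and rise.

Call:
drive_tool --targets '[-0.4, 0, 0, 0, 0, -0.4, 0, 0, 0, 0, -0.4, 0, 0, 0, 0, -0.4, 0, 0, -0.02, 0, -0.4, 0, 0, -0.03, 0, -0.4, 0, 0, -0.04, 0, -0.4, 0, 0, -0.04, 0, -0.4, 0, 0, 0, 0, -0.4, 0, 0, 0, 0]'

```text
t: 19.15
eef_pos: [0.528, -0.0128, 0.2148]
orientation: [1.857, 2.532, 0.002]
wrist_force: [-1.2, 0.4, -0.8]
grip_width: 0.0282
grasp_force: 0.0
```

```bash
python3 st.py;python3 fr.py; python3 - <<'E'
from h import *
im=camera("wrist");sc=camera("scene")[150:250,270:410]
A=cv2.resize(im,(640,400))[:300];B=cv2.resize(sc,(420,300),interpolation=cv2.INTER_CUBIC)
A=cv2.resize(A,(380,178));B=cv2.resize(sc,(420,300),interpolation=cv2.INTER_CUBIC)
o=np.zeros((600,800,3),np.uint8);o[:300,:420]=B;o[:178,420:]=A
z=im[20:270,100:540];o[300:,:]=cv2.resize(z,(800,300)) if 0 else 0
z=cv2.resize(z,(528,300));o[300:,:528]=z
cv2.imwrite("pics/end.png",o[:,:,::-1])
E
```

```text
19.15 [ 0.528  -0.0128  0.2148] [0.5281 0.0075] yaw 17.49 F [-1.16  0.42 -0.83] T [-0.077  0.098 -0.019] 0.0282 0.0 q6 -0.43
frame shift px [-0.51 -0.11] diff 11.94
far bar inner y' 0.137 outer y' 0.15450000000000003 [127 100  80  72  69  67  72  95 134 170 189 195 196 196 196 196]
```

View pics/end.png

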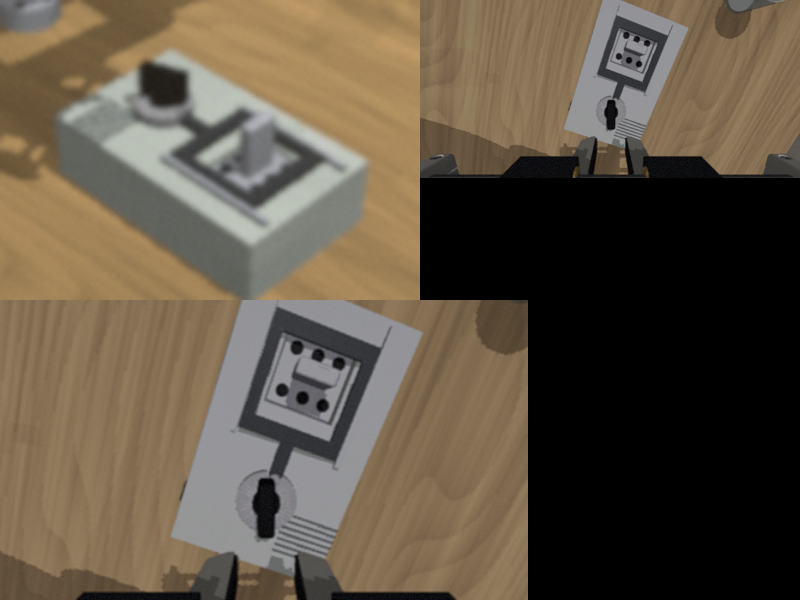

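The frame's far bar now lies over the block's edge (lower crop, about (320,325)). The wide gap is on the knob side, the pin is in the cam, and the gripper is clear. Handing in.

```bash
python3 -c "from bench import hand_in;print(hand_in())"
```

```text
the job is handed in; nothing more can be done
None
```

The square block is fully home in the well, the knob is turned clockwise until the latch dropped (the frame moved 9 mm and its far bar closed over the block's edge), and the job was handed in at about 19 s with the robot clear; the judge's verdict was not shown.

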